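Put the tools and the rivet jig plate away after a belt job

TASK

The belt is finished, so clear the cutting mat: put the two steel hole punches in the grey metal tray, the two wooden-handled tools (awl and edge beveller) in the cork-lined wooden tray, and the rivet-hole guide plate in the blue plastic tray. The guide plate sits on two close-fitting dowels, so lift it straight up by its red grip and keep it level all the way. Set everything down rather than dropping it, each thing lying flat on its tray's floor, the plate about in the middle, and nothing on top of anything else.

Things in the scene. Friction and masses are not known exactly. Their poses are not given: they have to be found in the camera images.
- large_punch_mid (a point): Large hole punch, bright steel: octagonal shank 14 mm across flats and 85 mm long, round 10 mm cutting tube 27 mm long; 118 mm overall, from 48 mm behind the point to 70 mm ahead of it; about 100 g. It lies on the bench and does not roll. The point is the centre of the shank (half-way up, 7 mm above the bench as it lies). Its x axis runs along the tool towards the cutting tube.
- small_punch_mid (a point): Small hole punch, dark steel: octagonal shank 11 mm across flats and 85 mm long, round 7 mm cutting tube 27 mm long; 118 mm overall, from 48 mm behind the point to 70 mm ahead of it; about 60 g. It lies on the bench and does not roll. The point is the centre of the shank (half-way up, 5.5 mm above the bench as it lies). Its x axis runs along the tool towards the cutting tube.
- awl_mid (a point): Awl: octagonal amber wooden handle 24 mm across flats and 70 mm long, brass ferrule and a thin pointed steel blade; 114 mm overall, from 39 mm behind the point to 75 mm ahead of it; about 70 g. It lies on the bench and does not roll. The point is the centre of the handle (half-way up, 12 mm above the bench as it lies). Its x axis runs along the tool towards the blade tip.
- beveller_mid (a point): Edge beveller: octagonal dark brown wooden handle 20 mm across flats and 70 mm long, steel ferrule and a small flat forked steel blade; 114 mm overall, from 39 mm behind the point to 75 mm ahead of it; about 70 g. It lies on the bench and does not roll. The point is the centre of the handle (half-way up, 10 mm above the bench as it lies). Its x axis runs along the tool towards the blade tip.
- plate_grip (a point): Aluminium guide plate, 80 mm (own x) by 130 (own y) by 8 thick, 300 g, with an upright red grip bar on its middle, 14 mm thick (x), 50 long (y), 30 high. The point is the centre of the bar: 23 mm above the plate's underside, 15 below the bar's top. It starts flat on the jig, two dowels through its holes at y = +52 and -52 mm (0.75 mm play all round); four brass-ringed guide holes.
- jig: Rivet jig: white plastic board fixed to the bench, 110 mm (its own x) by 150 mm (its own y), 18 mm high, with a brown strap channel marked across it and two upright steel dowels, 8 mm in diameter, at y = +52 and -52 mm, standing 16 mm above the board. The guide plate is clear of them once raised 16 mm. The origin is the centre of the board's underside, on the bench.
- steel_tray_floor (a point): Grey metal tray, for the punches. It is fixed to the bench, 132 mm (its own x) by 172 mm (its own y) outside, 22 mm high, walls 4 mm, floor 4 mm thick, so 124 by 164 mm inside. The point is the centre of the inner floor, on its upper face, 4 mm above the bench.
- wood_tray_floor (a point): Light wooden tray with a brown cork floor, for the wooden-handled tools. It is fixed to the bench, 132 mm (its own x) by 172 mm (its own y) outside, 22 mm high, walls 4 mm, floor 4 mm thick, so 124 by 164 mm inside. The point is the centre of the inner floor, on its upper face, 4 mm above the bench.
- blue_tray_floor (a point): Blue plastic tray, for the guide plate. It is fixed to the bench, 132 mm (its own x) by 172 mm (its own y) outside, 22 mm high, walls 4 mm, floor 4 mm thick, so 124 by 164 mm inside. The point is the centre of the inner floor, on its upper face, 4 mm above the bench.

How it is judged:
At the end, for the whole second after the job is handed in: Punches in the metal tray, awl and beveller in the wooden tray, each inside and flat on the floor (resting height within 4 mm, level within 0.07 rad); plate in the blue tray, flat within 0.06 rad, centred within 25 mm (tray x), 20 mm (tray y); all released, at rest (x of large_punch_mid in the frame of steel_tray_floor between -0.058 and 0.058 m and y of large_punch_mid in the frame of steel_tray_floor between -0.068 and 0.068 m and z of large_punch_mid in the frame of steel_tray_floor between 0.003 and 0.011 m and linear speed of each of large_punch, small_punch, awl, beveller, plate below 0.01 m/s and angle between large_punch_mid's own x axis and vertical between 1.5 and 1.64 rad and x of small_punch_mid in the frame of steel_tray_floor between -0.058 and 0.058 m and y of small_punch_mid in the frame of steel_tray_floor between -0.068 and 0.068 m and z of small_punch_mid in the frame of steel_tray_floor between 0.0015 and 0.0095 m and angle between small_punch_mid's own x axis and vertical between 1.5 and 1.64 rad and x of awl_mid in the frame of wood_tray_floor between -0.058 and 0.058 m and y of awl_mid in the frame of wood_tray_floor between -0.068 and 0.068 m and z of awl_mid in the frame of wood_tray_floor between 0.008 and 0.016 m and angle between awl_mid's own x axis and vertical between 1.5 and 1.64 rad and x of beveller_mid in the frame of wood_tray_floor between -0.058 and 0.058 m and y of beveller_mid in the frame of wood_tray_floor between -0.068 and 0.068 m and z of beveller_mid in the frame of wood_tray_floor between 0.006 and 0.014 m and angle between beveller_mid's own x axis and vertical between 1.5 and 1.64 rad and x of plate_grip in the frame of blue_tray_floor between -0.025 and 0.025 m and y of plate_grip in the frame of blue_tray_floor between -0.02 and 0.02 m and z of plate_grip in the frame of blue_tray_floor between 0.019 and 0.027 m and angle between plate_grip's own z axis and vertical below 0.06 rad); the robot touches nothing.
It fails at once if the guide plate is tipped more than 15 degrees from level (angle between plate_grip's own z axis and vertical above 0.26 rad).
It fails at once if a tool or the plate is dropped (falls free faster than 0.8 m/s, about 33 mm) ((linear speed of large_punch above 0.8 m/s and contact force between the fingers and large_punch below 0.05 N) or (linear speed of small_punch above 0.8 m/s and contact force between the fingers and small_punch below 0.05 N) or (linear speed of awl above 0.8 m/s and contact force between the fingers and awl below 0.05 N) or (linear speed of beveller above 0.8 m/s and contact force between the fingers and beveller below 0.05 N) or (linear speed of plate above 0.8 m/s and contact force between the fingers and plate below 0.05 N)).
It also fails if it takes over 120 s, if anything falls off the work surface, if the arm or the gripper's body presses on something with over 40 N, if the wrist force passes 120 N, or if a joint passes its speed limit or range.

ROBOT

A 7-joint arm with a two-finger parallel gripper is mounted at the origin on the work surface. World frame = base frame: x ahead of the robot, y to its left, z up, the work surface at z = 0. Lengths are in m, angles in rad, forces in N, time in s.
With the tool pointing down it reaches from about 0.35 to 0.9 m from the base axis. Payload 7.2 kg.
Tool frame: the origin (TCP) lies at the very end of the fingers, on their centre line; the grasp point (between the pads) lies 19 mm behind it (env.grasp_offset is the distance from the TCP to the grasp point, in m); z points along the fingers, y is the line along which they close (so a half turn about z gives the same grasp; the last joint's range is limited). The gripper opens to 88 mm and grips with 3 to 60 N. Pads are 20 mm wide; open, the fingers measure 115 mm over their backs; the gripper's body (75 mm by 178 mm) begins 61 mm behind the grasp point.
Start: joints at [1.138, 0.411, -0.013, 1.596, 0.006, 1.134, -0.082], TCP at [0.223, -0.584, 0.223] pointing down, gripper open.
Joint ranges: [-2.95, 2.95], [-0.29, 1.99], [-1.47, 1.44], [0.14, 2.54], [-1.03, 4.17], [0.13, 1.85], [-2.86, 2.86]. Speed limits (rad/s): [2.39, 2.39, 3.01, 3.01, 3.14, 3.14, 3.14].

INTERFACE

Orientations are given as a unit quaternion [x, y, z, w].
In Python, from cell import env gives the robot as it stands. The module is installed in compiled form; this text tells all that it offers.
- The arm moves only by the tool arm_command, never from a script. Its argument "rows" is a list of rows, each a list of 7 numbers: the opening, from -1 (shut) to 1 (fully open), then the shift along the tool's x, y, z in mm, then the turn, a rotation vector about the tool's x, y, z in degrees. A call has 1 to 12 rows; each row shifts and turns the commanded pose from where the row before left it, along the tool's axes as they then stand; what a row does not reach is not made up. A row lasts 1/8 s, in which the tool goes at most 62.5 mm and 10.7 degrees, less where a joint would pass 70% of its speed; a pose out of reach is approached as far as the arm can. A call is refused whole if a number of a shift passes 62.5 or a number of a turn 10.7, either way. A call with a gripper value outside its range is refused whole. The fingers move at their own pace and stop on an object; "newtons" is the grip in N (left out, the last holds). Time passes only in rows, so rows that do not move let the fingers close. It gives the time, the measured TCP pose, the force, the opening and the grip force at its end, in the units of the state.
- env.get_obs(): the state, without advancing time (a new reading comes with each control period).
- env.snapshot(name): name is "scene" or "top" or "wrist"; returns (picture, depth): 400x640x3 uint8, blue, green, red; 400x640 float32, m along the optical axis (not along the pixel's ray), 0 where there is no reading.
- env.camera_info(name): a dict with "fx", "fy", "cx", "cy" (pixels), "cam_to_world" (4x4, takes a point from camera to world coordinates); the wrist camera has in their place "mount" (4x4, takes a point from camera to tool coordinates, whose origin is the TCP and whose axes are the flange's). Camera axes: x right, y up, looking along -z (the intrinsics and any distortion apply to the point x, -y, -z); pixel columns grow to the right and rows downward; lengths in m; the calibration is good to about 2 mm. A picture is of the moment at which its call begins: read the wrist's pose just before it. camera_info takes no time and is no camera call.
- env.sign_off(): hands the job in; it is judged then, once.
The state is a dict: "t": time; "joints": joint angles; "qd": joint speeds; "joint_torque": joint torques, N m; "eef_pos": TCP position; "tcp_rot": TCP orientation; "force": force on the tool from outside, world axes, zero at the start; "moment": the same for the moment, N m; "grip_width": finger opening in m; "finger_force": force on a finger pad.
Only numpy, scipy, OpenCV 4.12 (cv2) and the standard library are available. Lean on these libraries where they do the work, as an engineer would, in place of code of your own. Each camera call takes 0.05 s, during which the arm holds its last target. There are 200 camera calls.

## Working session

There is one attempt and no reset: what is moved stays moved. The work goes in short steps, Python scripts to look and compute and a tool call to move; the robot and the scene stay as the last step left them, time stands still between calls to the robot, and variables do not carry over. Pictures are saved under pics/ and viewed, at most 14 in all, crops included, and the job is handed in when it is done.

Besides the shell and the picture viewer there is one more tool, called after ">>>" as name(argument=value, ...), one argument or row to a line, values as JSON. arm_command: Moves the arm, as the interface text tells. Its arguments: {"type":"object","properties":{"rows":{"type":"array","items":{"type":"array","items":{"type":"number"}}},"newtons":{"type":"number"}},"required":["rows"]}

```bash
mkdir -p pics; python3 - <<'E'
from cell import env
import cv2,numpy as np
np.set_printoptions(precision=4,suppress=True)
o=env.get_obs();print(o['t'],o['eef_pos'],o['tcp_rot'],o['grip_width'])
for n in ["scene","top"]:
    p,d=env.snapshot(n);cv2.imwrite(f"pics/{n}0.png",p);np.savez(f"{n}0.npz",p=p,d=d)
    print(n,env.camera_info(n), (d==0).mean())
print(env.camera_info("wrist"))
E
```

```text
0.0 [ 0.2228 -0.5834  0.2218] [ 0.9834  0.1814 -0.0002 -0.0008] 0.08780723635389415
scene {'fx': 381.87987600737466, 'fy': 381.87987600737466, 'cx': 322.24943405317697, 'cy': 201.57579595630727, 'cam_to_world': array([[ 0.6046, -0.5519,  0.5744,  1.1589],
       [ 0.7965,  0.4112, -0.4433, -0.4583],
       [ 0.0085,  0.7255,  0.6881,  0.7411],
       [ 0.    ,  0.    ,  0.    ,  1.    ]])} 0.00400390625
top {'fx': 390.91598264326467, 'fy': 390.91598264326467, 'cx': 319.49707966923165, 'cy': 201.5411042231712, 'cam_to_world': array([[-0.0769,  0.977 , -0.199 ,  0.3723],
       [-0.997 , -0.0746,  0.0189,  0.0073],
       [ 0.0036,  0.1999,  0.9798,  0.9771],
       [ 0.    ,  0.    ,  0.    ,  1.    ]])} 0.0039140625
{'fx': 352.08339088351585, 'fy': 352.08339088351585, 'cx': 322.8737598817747, 'cy': 198.70110179111919, 'mount': array([[ 0.0002,  0.9656,  0.26  ,  0.0707],
       [ 1.    , -0.0002, -0.    ,  0.0014],
       [ 0.    ,  0.26  , -0.9656, -0.1624],
       [ 0.    ,  0.    ,  0.    ,  1.    ]])}
```

View pics/top0.png

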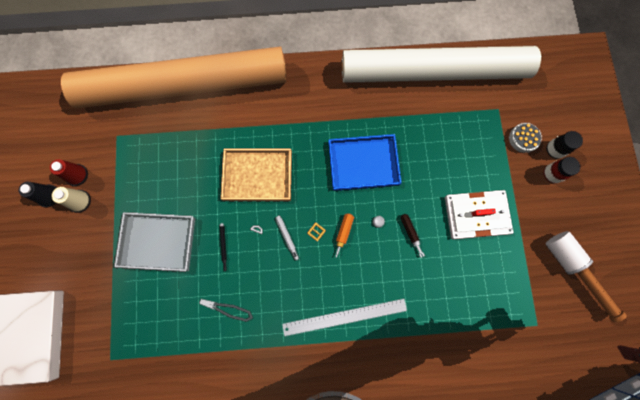

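View pics/scene0.png

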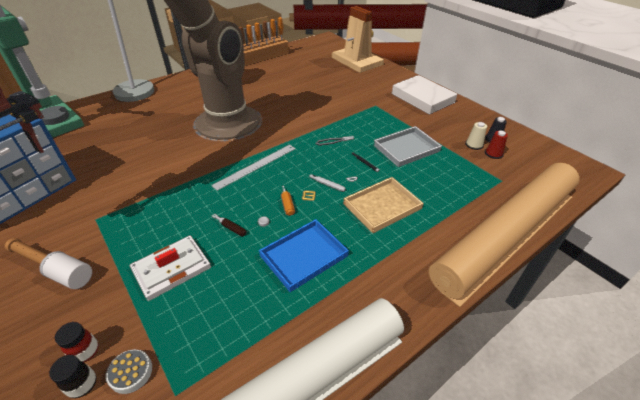

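The top view shows the steel tray at (155,242), wood tray (257,175), blue tray (365,162), small punch (223,245), large punch (287,237), awl (344,235), beveller (412,235), jig and plate (480,214). Next come enlarged crops.

```bash
cat > h.py <<'E'
from cell import env
import cv2,numpy as np
from scipy.spatial.transform import Rotation as R
np.set_printoptions(precision=4,suppress=True)
def cam(n,o=None):
    c=env.camera_info(n)
    if 'mount' in c:
        T=np.eye(4);T[:3,:3]=R.from_quat(o['tcp_rot']).as_matrix();T[:3,3]=o['eef_pos'];M=T@c['mount']
    else: M=c['cam_to_world']
    return c,M
def atz(c,M,uv,z):
    uv=np.atleast_2d(uv).astype(float)
    r=np.c_[(uv[:,0]-c['cx'])/c['fx'],-(uv[:,1]-c['cy'])/c['fy'],-np.ones(len(uv))]@M[:3,:3].T
    return M[:3,3]+r*((z-M[2,3])/r[:,2])[:,None]
def tri(L): # list of (c,M,uv): least squares point
    A=np.zeros((3,3));b=np.zeros(3)
    for c,M,uv in L:
        r=M[:3,:3]@np.array([(uv[0]-c['cx'])/c['fx'],-(uv[1]-c['cy'])/c['fy'],-1]);r/=np.linalg.norm(r)
        P=np.eye(3)-np.outer(r,r);A+=P;b+=P@M[:3,3]
    return np.linalg.solve(A,b)
def crop(p,x0,y0,w,h,s,f):
    q=cv2.resize(p[y0:y0+h,x0:x0+w],None,fx=s,fy=s,interpolation=cv2.INTER_CUBIC)
    for i in range(0,w,20): cv2.putText(q,str(x0+i),(int(i*s),10),0,.35,(255,255,255),1);cv2.line(q,(int(i*s),12),(int(i*s),18),(255,255,255),1)
    for i in range(20,h,20): cv2.putText(q,str(y0+i),(0,int(i*s)+4),0,.35,(255,255,255),1)
    cv2.imwrite(f,q)
E
python3 - <<'E'
from h import *
t=np.load('top0.npz');s=np.load('scene0.npz')
crop(t['p'],110,130,200,150,4,'pics/tA.png')
crop(t['p'],320,125,200,150,4,'pics/tB.png')
E
```

```text
(no output)
```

View pics/tA.png

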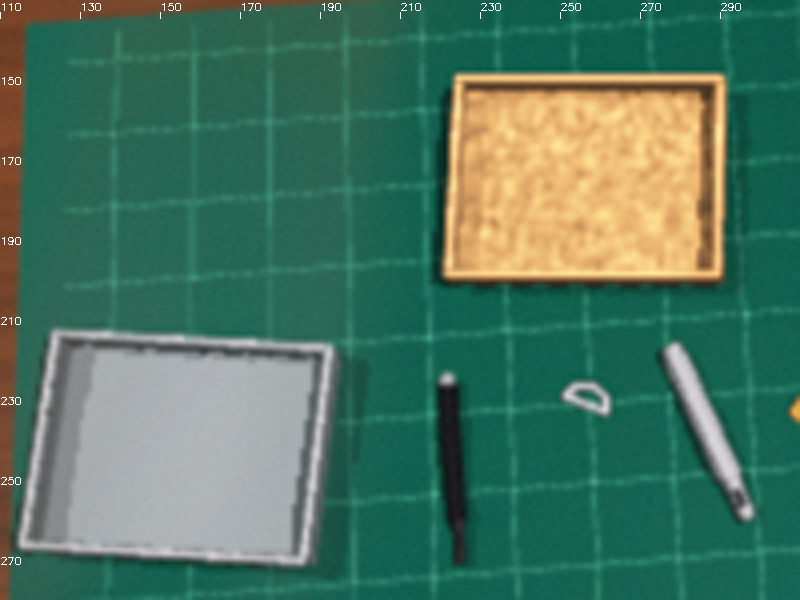

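View pics/tB.png

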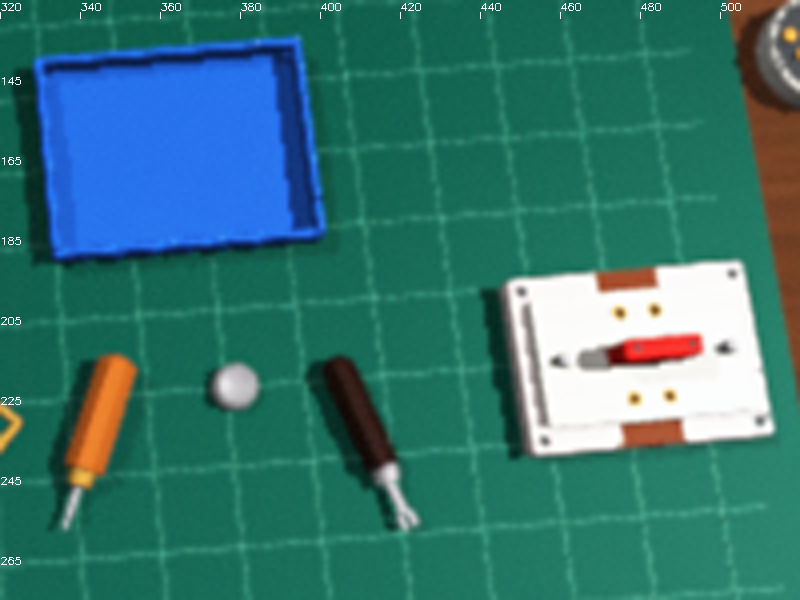

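Crop A: small punch runs from butt (222,224) to tip (225,270), large punch (278,217)→(297,259). Crop B: awl butt (349,215)→tip (336,257), beveller (404,215)→(422,256), red bar near (484,213). Tray rim corners read as well.

```bash
python3 - <<'E'
from h import *
c,M=cam('top');t=np.load('top0.npz');d=t['d']
A=lambda L:np.array(L)/4+[110,130]
B=lambda L:np.array(L)/4+[320,125]
for n,uv,z,k in [('small',A([(447,376),(460,562)]),.0055,48/118),('large',A([(672,348),(747,516)]),.007,48/118),('awl',B([(119,358),(66,529)]),.012,39/114),('bev',B([(338,360),(408,525)]),.010,39/114)]:
    P=atz(c,M,uv,z);v=P[1]-P[0];m=P[0]+k*v
    print(n,m,'ang deg',np.degrees(np.arctan2(v[1],v[0])),'len',np.linalg.norm(v))
for n,uv in [('steel',A([(52,332),(333,346),(308,564),(20,547)])),('wood',A([(455,76),(725,76),(723,280),(443,280)])),('blue',B([(37,60),(300,38),(325,235),(57,258)]))]:
    P=atz(c,M,uv,.022);e=P[1]-P[0]+P[2]-P[3]
    print(n,P.mean(0),'yaxis ang',np.degrees(np.arctan2(-e[1],-e[0])),[np.linalg.norm(P[i]-P[(i+1)%4]) for i in range(4)])
P=atz(c,M,B([(622,352),(702,345)]),.056);print('grip',P)
P=atz(c,M,B([(560,361),(726,347)]),.034);print('dowels',P,P.mean(0))
# depth heights
c0=M
def h(u,v):
    z=d[int(v),int(u)];p=np.array([(u-c['cx'])/c['fx']*z,-(v-c['cy'])/c['fy']*z,-z,1]);return M@p
for uv in [(223,240),(286,235),(345,228),(409,226),(488,212),(475,222),(155,242),(257,175),(365,162),(455,240),(207,250)]:print(uv,h(*uv)[:3])
E
```

```text
small [0.4841 0.2352 0.0055] ang deg -177.61354875669807 len 0.11555672583586046
large [0.4939 0.0793 0.007 ] ang deg -159.60698554402853 len 0.11512600542520951
awl [ 0.4942 -0.0698  0.012 ] ang deg 157.78146922741547 len 0.11148634902136483
bev [ 0.4821 -0.2318  0.01  ] ang deg -163.82746681229656 len 0.1096960554304342
steel [0.4979 0.3976 0.022 ] yaxis ang 82.51004986397106 [np.float64(0.17438199909313576), np.float64(0.1328050228038488), np.float64(0.174063123356059), np.float64(0.13139497923541327)]
wood [0.6488 0.1419 0.022 ] yaxis ang 85.6478899908429 [np.float64(0.1728476048034936), np.float64(0.1335174332060297), np.float64(0.17447407276512628), np.float64(0.13343317653205958)]
blue [ 0.661  -0.1345  0.022 ] yaxis ang 90.68868184831528 [np.float64(0.1707861972876982), np.float64(0.13161539587465781), np.float64(0.16956160643429205), np.float64(0.13151346060348687)]
grip [[ 0.503  -0.3806  0.056 ]
 [ 0.5036 -0.4292  0.056 ]]
dowels [[ 0.5035 -0.3511  0.034 ]
 [ 0.5044 -0.4541  0.034 ]] [ 0.5039 -0.4026  0.034 ]
(223, 240) [0.4904 0.2345 0.0081]
(286, 235) [0.4903 0.0779 0.0128]
(345, 228) [ 0.4952 -0.0685  0.0229]
(409, 226) [ 0.4885 -0.2268  0.0196]
(488, 212) [ 0.5034 -0.4116  0.0545]
(475, 222) [ 0.485  -0.3882  0.0268]
(155, 242) [0.4989 0.4043 0.003 ]
(257, 175) [0.6518 0.1437 0.0037]
(365, 162) [ 0.6664 -0.1377  0.0007]
(455, 240) [ 0.4469 -0.3423 -0.0002]
(207, 250) [0.4695 0.2766 0.0004]
```

>>> arm_command(
  rows=[
    [1,54.5,-11.3,10,0,0,0],
    [1,54.5,-11.3,10,0,0,0],
    [1,54.5,-11.3,10,0,0,0],
    [1,54.5,-11.3,10,0,0,0],
    [1,54.5,-11.3,10,0,0,0],
    [1,54.5,-11.3,10,0,0,0],
    [1,0,0,0,0,0,-10],
    [1,0,0,0,0,0,-10],
    [1,0,0,0,0,0,-10],
    [1,0,0,0,0,0,-10],
    [1,0,0,0,0,0,-10],
    [1,0,0,0,0,0,-10],
  ],
  newtons=25,
)

```text
t: 1.6
eef_pos: [0.504, -0.4037, 0.1621]
tcp_rot: [0.759, 0.651, -0.0, -0.0]
force: [0.3, -0.3, -0.3]
grip_width: 0.0877
finger_force: 0.0
```

>>> arm_command(
  rows=[
    [1,0,0,0,0,0,-9.6],
    [1,0,0,0,0,0,0],
    [1,0,0,0,0,0,0],
  ],
)

```text
t: 1.98
eef_pos: [0.5041, -0.4039, 0.1624]
tcp_rot: [0.705, 0.709, -0.0, -0.0]
force: [-1.0, 1.2, -0.8]
grip_width: 0.0879
finger_force: 0.0
```

```bash
python3 - <<'E'
from h import *
o=env.get_obs();print(o['t'],o['eef_pos'],o['tcp_rot'],o['force'])
e=R.from_quat(o['tcp_rot']).as_matrix();print(e,np.degrees(np.arctan2(e[1,0],e[0,0])))
p,d=env.snapshot('wrist');np.savez('w1.npz',p=p,d=d,pos=o['eef_pos'],q=o['tcp_rot'])
cv2.imwrite('pics/w1.png',p)
E
```

```text
1.975 [ 0.5041 -0.4039  0.1624] [ 0.7054  0.7088 -0.     -0.0002] [-1.0215  1.1534 -0.7895]
[[-0.0049  1.     -0.0004]
 [ 1.      0.0049  0.0003]
 [ 0.0003 -0.0003 -1.    ]] 90.28230634907601
```

View pics/w1.png

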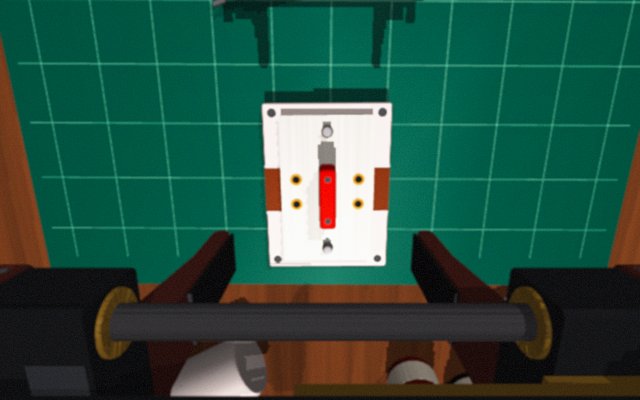

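The wrist view shows the red bar upright at column 327, screw dots at (327,180) and (327,221), dowels at (327,130) and (327,246). All are aligned with the fingers.

```bash
python3 - <<'E'
from h import *
w=np.load('w1.npz');o={'eef_pos':w['pos'],'tcp_rot':w['q']};c,M=cam('wrist',o)
p=w['p'].astype(int);m=((p[:,:,2]>150)&(p[:,:,1]<70)&(p[:,:,0]<70)).astype(np.uint8)
m[:150]=0;m[245:]=0;m[:,:300]=0;m[:,350:]=0
for v in (175,190,205,220):
    x=np.where(m[v])[0];print(v,x.min(),x.max())
v=np.where(m.any(1))[0];print(v.min(),v.max())
print(atz(c,M,[(327,180),(327,221)],.056)); print(atz(c,M,[(327,130),(327,246)],.034))
u=327;v=200;z=w['d'][v,u];print((M@[(u-c['cx'])/c['fx']*z,-(v-c['cy'])/c['fy']*z,-z,1])[:3])
# two-view height of screws: wrist vs top (crop B read (637,350),(690,345))
ct,Mt=cam('top')
for a,b in [((327,180),(637,350)),((327,221),(690,345))]:print(tri([(c,M,a),(ct,Mt,np.array(b)/4+[320,125])]))
E
```

```text
175 320 334
190 320 334
205 320 334
220 320 334
170 227
[[ 0.5075 -0.3916  0.056 ]
 [ 0.5077 -0.4253  0.056 ]]
[[ 0.5074 -0.3548  0.034 ]
 [ 0.5082 -0.4561  0.034 ]]
[ 0.5076 -0.4078  0.0559]
[ 0.5066 -0.3953  0.0417]
[ 0.508  -0.4344  0.0292]
```

>>> arm_command(
  rows=[
    [0,-2,2,35,0,0,0],
    [-0.2,0,0,35,0,0,0],
    [-0.3,0,0,27,0,0,0],
    [-0.3,0,0,0,0,0,0],
    [-0.3,0,0,0,0,0,0],
    [-0.3,0,0,0,0,0,0],
  ],
)

```text
t: 2.78
eef_pos: [0.5071, -0.4064, 0.0673]
tcp_rot: [0.704, 0.71, 0.0, 0.001]
force: [-0.1, 0.3, 0.6]
grip_width: 0.0319
finger_force: 0.0
```

```bash
python3 - <<'E'
from h import *
o=env.get_obs();print(o['t'],o['eef_pos'],o['tcp_rot'],o['grip_width'])
p,d=env.snapshot('wrist');np.savez('w2.npz',p=p,d=d,pos=o['eef_pos'],q=o['tcp_rot'])
crop(p,220,140,200,150,4,'pics/w2.png')
E
```

```text
2.775 [ 0.5071 -0.4064  0.0673] [0.7042 0.71   0.0001 0.0012] 0.03194127183473566
```

View pics/w2.png

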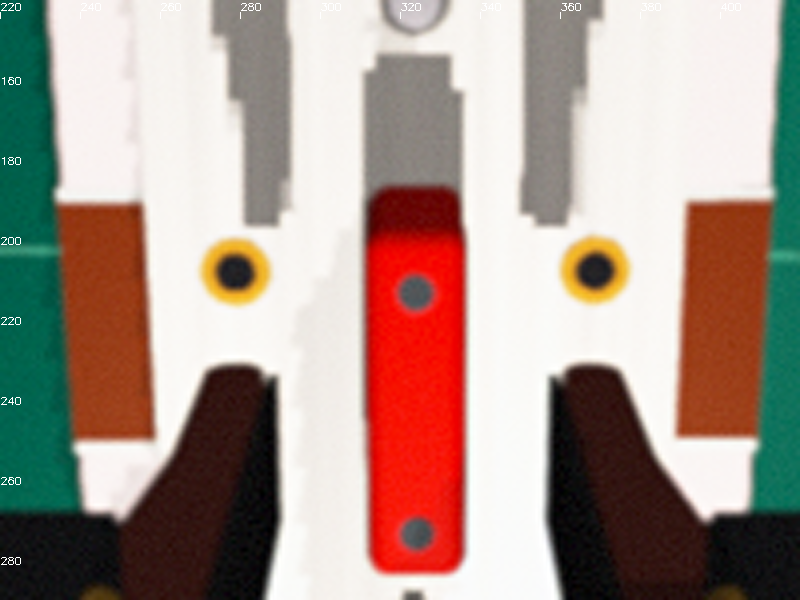

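Crop: bar spans columns 368–463 (mid 416) with fingers symmetric about 414, so it is centred within 0.5 mm; bar top spans rows 236–283 (full-image).

```bash
python3 - <<'E'
from h import *
w=np.load('w2.npz');o={'eef_pos':w['pos'],'tcp_rot':w['q']};c,M=cam('wrist',o)
print(atz(c,M,[(324,199),(324,241),(324,283)],.056))
e=env.get_obs();print(e['eef_pos'],e['tcp_rot'])
E
```

```text
[[ 0.5079 -0.3838  0.056 ]
 [ 0.5081 -0.4068  0.056 ]
 [ 0.5083 -0.4313  0.056 ]]
[ 0.507  -0.4063  0.0671] [0.7041 0.7101 0.0001 0.0011]
```

>>> arm_command(
  rows=[
    [-0.3,-1,0,12,0,0,0],
    [-0.3,0,0,12,0,0,0],
    [-0.3,0,0,12,0,0,0],
    [-0.3,0,0,0,0,0,0],
    [-0.3,0,0,0,0,0,0],
  ],
)

```text
t: 3.45
eef_pos: [0.5064, -0.4068, 0.0296]
tcp_rot: [0.704, 0.71, 0.0, -0.0]
force: [0.9, 0.1, -0.2]
grip_width: 0.0309
finger_force: 0.0
```

>>> arm_command(
  rows=[
    [-0.6,0,0,0,0,0,0],
    [-0.7,0,0,0,0,0,0],
    [-0.9,0,0,0,0,0,0],
    [-1,0,0,0,0,0,0],
    [-1,0,0,0,0,0,0],
    [-1,0,0,0,0,0,0],
    [-1,0,0,0,0,0,0],
  ],
  newtons=30,
)

```text
t: 4.32
eef_pos: [0.5069, -0.407, 0.0301]
tcp_rot: [0.704, 0.71, 0.0, 0.001]
force: [3.1, 0.6, 3.9]
grip_width: 0.0136
finger_force: 30.0
```

>>> arm_command(
  rows=[
    [-1,0,0,-3,0,0,0],
    [-1,0,0,-4,0,0,0],
    [-1,0,0,-4,0,0,0],
    [-1,0,0,-4,0,0,0],
    [-1,0,0,-5,0,0,0],
    [-1,0,0,-10,0,0,0],
    [-1,0,0,-15,0,0,0],
    [-1,0,0,-15,0,0,0],
    [-1,0,0,0,0,0,0],
  ],
)

```text
t: 5.45
eef_pos: [0.5072, -0.4075, 0.0918]
tcp_rot: [0.704, 0.71, 0.0, 0.002]
force: [-0.4, -0.1, -3.6]
grip_width: 0.0137
finger_force: 30.0
```

>>> arm_command(
  rows=[
    [-1,20,12,0,0,0,0],
    [-1,36,21,0,0,0,0],
    [-1,36,21,0,0,0,0],
    [-1,36,21,0,0,0,0],
    [-1,36,21,0,0,0,0],
    [-1,36,21,0,0,0,0],
    [-1,36,21,0,0,0,0],
    [-1,23,15,0,0,0,0],
    [-1,10,6,0,0,0,0],
    [-1,0,0,15,0,0,0],
    [-1,0,0,20,0,0,0],
    [-1,0,0,15,0,0,0],
  ],
)

```text
t: 6.95
eef_pos: [0.6613, -0.1382, 0.0372]
tcp_rot: [0.705, 0.709, -0.001, -0.001]
force: [-0.7, -0.7, -2.3]
grip_width: 0.0141
finger_force: 30.0
```

>>> arm_command(
  rows=[
    [-1,0,0,0,0,0,0],
    [-1,0,0,10,0,0,0],
    [-1,0,0,0,0,0,0],
  ],
)

```text
t: 7.32
eef_pos: [0.6626, -0.1366, 0.0291]
tcp_rot: [0.704, 0.71, -0.0, -0.0]
force: [0.7, 1.1, -2.4]
grip_width: 0.0135
finger_force: 30.0
```

```bash
python3 - <<'E'
from h import *
o=env.get_obs();print(o['t'],o['eef_pos'],o['tcp_rot'],o['force'])
p,d=env.snapshot('wrist');np.savez('w3.npz',p=p,d=d,pos=o['eef_pos'],q=o['tcp_rot'])
cv2.imwrite('pics/w3.png',p)
E
```

```text
7.325 [ 0.6626 -0.1366  0.0291] [ 0.7041  0.7101 -0.0002 -0.0003] [ 0.7321  1.0607 -2.4386]
```

View pics/w3.png

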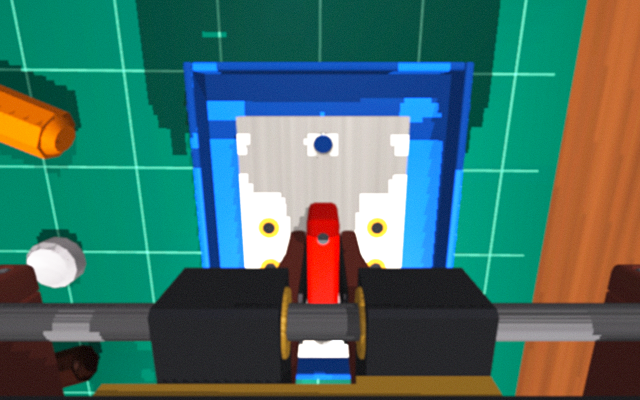

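The plate (columns 237–410) is centred between the blue walls (about 205–447), with a gap at the far wall. Lowering it to contact.

>>> arm_command(
  rows=[
    [-1,0,0,5,0,0,0],
    [-1,0,0,4,0,0,0],
    [-1,0,0,2,0,0,0],
    [-1,0,0,1,0,0,0],
    [-1,0,0,0,0,0,0],
  ],
)

```text
t: 8.0
eef_pos: [0.6629, -0.1364, 0.0176]
tcp_rot: [0.704, 0.71, -0.0, -0.0]
force: [0.4, 0.3, -2.8]
grip_width: 0.0135
finger_force: 30.0
```

>>> arm_command(
  rows=[
    [-1,0,0,1,0,0,0],
    [-1,0,0,0.7,0,0,0],
    [-1,0,0,0,0,0,0],
  ],
)

```text
t: 8.38
eef_pos: [0.663, -0.1365, 0.0162]
tcp_rot: [0.704, 0.71, 0.0, 0.0]
force: [-1.2, -0.2, -1.3]
grip_width: 0.0138
finger_force: 30.0
```

>>> arm_command(
  rows=[
    [-1,0,0,0.7,0,0,0],
    [-1,0,0,0,0,0,0],
    [-0.6,0,0,0,0,0,0],
    [-0.4,0,0,0,0,0,0],
    [-0.3,0,0,0,0,0,0],
    [-0.3,0,0,-20,0,0,0],
    [-0.3,0,0,-40,0,0,0],
    [0,0,0,-40,0,0,0],
    [0,0,0,-20,0,0,0],
    [0,0,0,0,0,0,0],
  ],
)

```text
t: 9.62
eef_pos: [0.6639, -0.1366, 0.1372]
tcp_rot: [0.704, 0.71, 0.001, 0.001]
force: [0.1, -0.3, -0.0]
grip_width: 0.0439
finger_force: 0.0
```

>>> arm_command(
  rows=[
    [0.6,16,-42,0,0,0,0],
    [0.6,16,-42,0,0,0,0],
    [0.6,16,-42,0,0,0,0],
    [0.6,16,-41,0,0,0,0],
    [0.6,0,0,0,0,0,-9.6],
    [0.6,0,0,0,0,0,-9.6],
    [0.6,0,0,0,0,0,-9.6],
    [0.6,0,0,0,0,0,-9.6],
    [0.6,0,0,0,0,0,-9.6],
    [0.6,0,0,0,0,0,-9.6],
    [0.6,0,0,0,0,0,-9.6],
    [0.6,0,0,0,0,0,0],
  ],
)

```text
t: 11.12
eef_pos: [0.4944, -0.0739, 0.1339]
tcp_rot: [0.194, 0.981, 0.0, -0.001]
force: [0.4, -0.2, 0.1]
grip_width: 0.0702
finger_force: 0.0
```

>>> arm_command(
  rows=[
    [0.6,0,0,0,0,0,0],
    [0.6,0,0,0,0,0,0],
  ],
)

```text
t: 11.38
eef_pos: [0.4952, -0.0738, 0.135]
tcp_rot: [0.194, 0.981, -0.0, -0.0]
force: [-0.3, 0.4, 0.1]
grip_width: 0.0701
finger_force: 0.0
```

```bash
cat > look.py <<'E'
from h import *
import sys
def look(name,hmin=.004):
    o=env.get_obs();p,d=env.snapshot('wrist');cv2.imwrite(f'pics/{name}.png',p)
    np.savez(name+'.npz',p=p,d=d,pos=o['eef_pos'],q=o['tcp_rot'])
    c,M=cam('wrist',o);e=R.from_quat(o['tcp_rot']).as_matrix()
    v,u=np.mgrid[:400,:640];X=np.stack([(u-c['cx'])/c['fx']*d,-(v-c['cy'])/c['fy']*d,-d],-1)@M[:3,:3].T+M[:3,3]
    T=(X-o['eef_pos'])@e
    print('t',o['t'],'tcp',o['eef_pos'],'yaw',np.degrees(np.arctan2(e[1,0],e[0,0])))
    m=(X[...,2]>hmin)&(X[...,2]<.05)&(d>0)&(np.abs(T[...,0])<.1)&(np.abs(T[...,1])<.09)&(T[...,2]>.03)
    n,l,s,_=cv2.connectedComponentsWithStats(m.astype(np.uint8))
    for i in range(1,n):
        if s[i,4]<150: continue
        P=X[l==i];x0=P[:,:2].mean(0);w,V=np.linalg.eigh(np.cov((P[:,:2]-x0).T));a=V[:,1]
        s_=(P[:,:2]-x0)@a;q=(P[:,:2]-x0)@V[:,0]
        print('px',s[i],'c',x0,'ang',np.degrees(np.arctan2(a[1],a[0])),'ext',s_.min(),s_.max(),'wid',q.min(),q.max(),'ztop',np.percentile(P[:,2],98))
        print('  ends',x0+a*s_.min(),x0+a*s_.max())
E
python3 - <<'E'
from look import *
look('w4')
E
```

```text
t 11.375 tcp [ 0.4952 -0.0738  0.135 ] yaw 157.59489547493183
px [ 315   97   30  141 2958] c [ 0.4885 -0.067 ] ang 157.19931652499227 ext -0.04745752855957083 0.06657198342726538 wid -0.012014358221789648 0.011526206758776993 ztop 0.025378454439068783
  ends [ 0.5323 -0.0854] [ 0.4272 -0.0412]
px [383 131  50  50 731] c [0.4955 0.0015] ang 135.6065587107936 ext -0.01797414675905365 0.01739218072206607 wid -0.016644495791143122 0.016462368492562166 ztop 0.006367613685875795
  ends [ 0.5083 -0.0111] [0.483  0.0137]
px [228 223  32  30 310] c [ 0.5059 -0.149 ] ang -156.34181524375626 ext -0.013445250809461021 0.013699580408263457 wid -0.005955881215529936 0.014808874643512748 ztop 0.012893879386821558
  ends [ 0.5182 -0.1436] [ 0.4933 -0.1545]
px [354 280  47  23 588] c [ 0.5991 -0.0654] ang 85.1102763704536 ext -0.021910554126218156 0.01709906181352023 wid -0.010729559471759098 0.0028890773957391362 ztop 0.02306289730769847
  ends [ 0.5973 -0.0872] [ 0.6006 -0.0484]
```

>>> arm_command(
  rows=[
    [0.3,0,2,20,0,0,0],
    [0.3,0,0,30,0,0,0],
    [0.3,0,0,30,0,0,0],
    [0.3,0,0,25,0,0,0],
    [0.3,0,0,14,0,0,0],
    [0.3,0,0,8,0,0,0],
    [0.3,0,0,3,0,0,0],
    [0.3,0,0,0,0,0,0],
  ],
)

```text
t: 12.42
eef_pos: [0.4965, -0.0721, 0.0057]
tcp_rot: [0.193, 0.981, -0.0, 0.0]
force: [0.0, 0.1, -0.5]
grip_width: 0.0571
finger_force: 0.0
```

>>> arm_command(
  rows=[
    [0,0,0,2,0,0,0],
    [-0.3,0,0,0,0,0,0],
    [-0.5,0,0,0,0,0,0],
    [-0.8,0,0,0,0,0,0],
    [-1,0,0,0,0,0,0],
    [-1,0,0,0,0,0,0],
    [-1,0,0,0,0,0,0],
    [-1,0,0,0,0,0,0],
  ],
  newtons=25,
)

```text
t: 13.42
eef_pos: [0.4963, -0.072, 0.0034]
tcp_rot: [0.193, 0.981, 0.0, 0.0]
force: [-0.6, 1.4, 3.9]
grip_width: 0.0238
finger_force: 25.0
```

>>> arm_command(
  rows=[
    [-1,0,0,-8,0,0,0],
    [-1,0,0,-20,0,0,0],
    [-1,0,0,-24,0,0,0],
    [-1,0,0,-18,0,0,10.3],
    [-1,0,0,0,0,0,10.3],
    [-1,0,0,0,0,0,10.3],
    [-1,0,0,0,0,0,10.3],
    [-1,0,0,0,0,0,10.3],
    [-1,0,0,0,0,0,10.3],
    [-1,0,0,0,0,0,10.2],
    [-1,0,0,0,0,0,0],
  ],
)

```text
t: 14.8
eef_pos: [0.4959, -0.0721, 0.0735]
tcp_rot: [0.733, 0.681, -0.0, 0.0]
force: [-0.9, 0.6, -0.9]
grip_width: 0.0237
finger_force: 25.0
```

>>> arm_command(
  rows=[
    [-1,20,16,0,0,0,0],
    [-1,36,29,0,0,0,0],
    [-1,36,29,0,0,0,0],
    [-1,36,29,0,0,0,0],
    [-1,36,29,0,0,0,0],
    [-1,26,21,0,0,0,0],
    [-1,15,11,0,0,0,0],
    [-1,0,0,0,0,0,0],
    [-1,0,0,0,0,0,0],
  ],
)

```text
t: 15.92
eef_pos: [0.6743, 0.1187, 0.0729]
tcp_rot: [0.733, 0.68, -0.001, -0.0]
force: [-0.3, 0.1, -0.2]
grip_width: 0.0238
finger_force: 25.0
```

```bash
python3 - <<'E'
from look import *
look('w5')
E
```

```text
t 15.925 tcp [0.6743 0.1187 0.0729] yaw 85.75966216666818
px [  165    48   234   219 27910] c [0.6468 0.1626] ang -160.33861544097815 ext -0.0906078894072555 0.08442772686510266 wid -0.07615886821699333 0.09889948311697458 ztop 0.022743673612055624
  ends [0.7321 0.1931] [0.5673 0.1342]
```

View pics/w5.png

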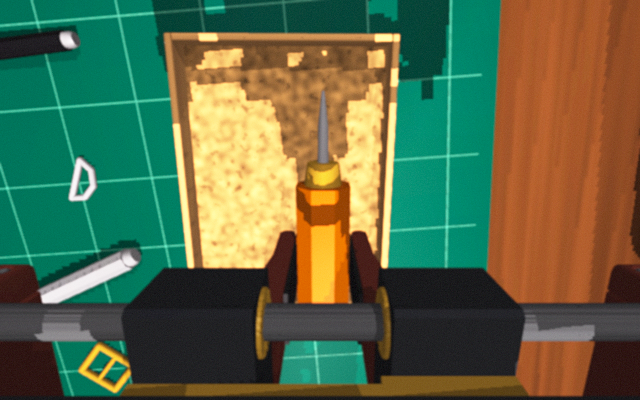

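The awl is level over the cork tray, blade toward the far (+y) wall; far rim corners at (165,35) and (400,35).

```bash
python3 - <<'E'
from h import *
w=np.load('w5.npz');o={'eef_pos':w['pos'],'tcp_rot':w['q']};c,M=cam('wrist',o)
P=atz(c,M,[(165,35),(400,35),(187,240),(386,240)],.022);print(P)
a=np.radians(85.6);x=np.array([np.sin(a),-np.cos(a)]);y=np.array([np.cos(a),np.sin(a)])
print('centre', P[:2,:2].mean(0)-.086*y, 'len',np.linalg.norm(P[1]-P[0]),'ang',np.degrees(np.arctan2(*(P[0]-P[1])[[1,0]]))-90)
E
```

```text
[[0.5948 0.2315 0.022 ]
 [0.7254 0.2218 0.022 ]
 [0.5857 0.1095 0.022 ]
 [0.7143 0.1001 0.022 ]]
centre [0.6535 0.1409] len 0.1310164690691169 ang 85.75560203687306
```

>>> arm_command(
  rows=[
    [-1,0,0,15,0,0,0],
    [-1,0,0,20,0,0,0],
    [-1,0,0,15,0,0,0],
    [-1,0,0,8,0,0,0],
    [-1,0,0,4,0,0,0],
    [-1,0,0,2,0,0,0],
    [-1,0,0,1,0,0,0],
    [-1,0,0,0,0,0,0],
    [-1,0,0,0,0,0,0],
  ],
)

```text
t: 17.1
eef_pos: [0.6752, 0.1201, 0.0086]
tcp_rot: [0.733, 0.68, 0.0, 0.0]
force: [0.6, 0.9, -0.4]
grip_width: 0.0237
finger_force: 25.0
```

>>> arm_command(
  rows=[
    [-1,0,0,1.2,0,0,0],
    [-1,0,0,0,0,0,0],
    [-0.4,0,0,0,0,0,0],
    [-0.25,0,0,0,0,0,0],
    [-0.2,0,0,0,0,0,0],
    [-0.2,0,0,-8,0,0,0],
    [-0.2,0,0,-30,0,0,0],
    [0,0,0,-40,0,0,0],
    [0,0,0,-40,0,0,0],
    [0,0,0,-12,0,0,0],
  ],
)

```text
t: 18.35
eef_pos: [0.6765, 0.1206, 0.1407]
tcp_rot: [0.733, 0.68, 0.002, 0.001]
force: [1.1, 0.3, 0.1]
grip_width: 0.0436
finger_force: 0.0
```

>>> arm_command(
  rows=[
    [0.4,-30,-13.7,0,0,0,0],
    [0.4,-48,-21,0,0,0,0],
    [0.4,-48,-21,0,0,0,0],
    [0.4,-48,-21,0,0,0,0],
    [0.4,-48,-21,0,0,0,0],
    [0.4,-48,-21,0,0,0,0],
    [0.4,-48,-21,0,0,0,0],
    [0.4,-30,-14,0,0,0,0],
    [0.4,-20,-10,0,0,0,0],
    [0.4,0,0,0,0,0,9.9],
    [0.4,0,0,0,0,0,9.9],
    [0.4,0,0,0,0,0,9.9],
  ],
)

```text
t: 19.85
eef_pos: [0.4836, -0.2346, 0.1364]
tcp_rot: [0.884, 0.467, -0.0, -0.0]
force: [-0.0, 0.2, -0.2]
grip_width: 0.0616
finger_force: 0.0
```

>>> arm_command(
  rows=[
    [0.4,0,0,0,0,0,9.9],
    [0.4,0,0,0,0,0,9.9],
    [0.4,0,0,0,0,0,10],
    [0.4,0,0,0,0,0,10],
    [0.4,0,0,0,0,0,0],
    [0.4,0,0,0,0,0,0],
    [0.4,0,0,0,0,0,0],
  ],
)

```text
t: 20.72
eef_pos: [0.4841, -0.2346, 0.1369]
tcp_rot: [0.99, 0.142, -0.0, -0.0]
force: [0.5, -1.0, 0.2]
grip_width: 0.0614
finger_force: 0.0
```

```bash
python3 - <<'E'
from look import *
look('w6')
E
```

```text
t 20.725 tcp [ 0.4841 -0.2346  0.1369] yaw 16.325807556706334
px [220 117  36  35 947] c [ 0.5103 -0.1566] ang 118.51638993743146 ext -0.013159991013768777 0.014783528125789328 wid -0.013441113209701379 0.013920160335588658 ztop 0.013010854059233851
  ends [ 0.5166 -0.1681] [ 0.5032 -0.1436]
px [ 304  141   27  130 2452] c [ 0.4816 -0.2321] ang -162.20882574859857 ext -0.04321247829422078 0.07106801768968261 wid -0.010086426333979085 0.009947113816848277 ztop 0.021356666840726922
  ends [ 0.5227 -0.2189] [ 0.4139 -0.2538]
```

>>> arm_command(
  rows=[
    [0.15,2.5,-4,20,0,0,-1.5],
    [0.15,0,0,30,0,0,0],
    [0.15,0,0,30,0,0,0],
    [0.15,0,0,25,0,0,0],
    [0.15,0,0,14,0,0,0],
    [0.15,0,0,9,0,0,0],
    [0.15,0,0,3,0,0,0],
    [0.15,0,0,2,0,0,0],
    [0.15,0,0,0,0,0,0],
  ],
)

```text
t: 21.9
eef_pos: [0.4858, -0.2302, 0.0045]
tcp_rot: [0.988, 0.154, 0.0, 0.0]
force: [0.1, 0.1, -0.3]
grip_width: 0.0508
finger_force: 0.0
```

>>> arm_command(
  rows=[
    [0,0,0,1.5,0,0,0],
    [-0.3,0,0,0,0,0,0],
    [-0.5,0,0,0,0,0,0],
    [-0.8,0,0,0,0,0,0],
    [-1,0,0,0,0,0,0],
    [-1,0,0,0,0,0,0],
    [-1,0,0,0,0,0,0],
    [-1,0,0,0,0,0,0],
  ],
)

```text
t: 22.9
eef_pos: [0.4855, -0.2301, 0.0026]
tcp_rot: [0.988, 0.154, 0.0, 0.0]
force: [-0.4, -0.4, 1.3]
grip_width: 0.0194
finger_force: 25.0
```

>>> arm_command(
  rows=[
    [-1,0,0,-8,0,0,0],
    [-1,0,0,-20,0,0,0],
    [-1,0,0,-24,0,0,0],
    [-1,0,0,-20,0,0,-9.7],
    [-1,0,0,0,0,0,-9.7],
    [-1,0,0,0,0,0,-9.7],
    [-1,0,0,0,0,0,-9.7],
    [-1,0,0,0,0,0,-9.7],
    [-1,0,0,0,0,0,-9.7],
    [-1,0,0,0,0,0,-9.7],
    [-1,0,0,0,0,0,0],
  ],
)

```text
t: 24.28
eef_pos: [0.4854, -0.2304, 0.0748]
tcp_rot: [0.734, 0.679, 0.0, 0.0]
force: [0.2, -0.2, -0.9]
grip_width: 0.0195
finger_force: 25.0
```

>>> arm_command(
  rows=[
    [-1,25,7,0,0,0,0],
    [-1,45,12,0,0,0,0],
    [-1,45,12,0,0,0,0],
    [-1,45,13,0,0,0,0],
    [-1,45,13,0,0,0,0],
    [-1,45,13,0,0,0,0],
    [-1,45,13,0,0,0,0],
    [-1,45,12,0,0,0,0],
    [-1,35,9,0,0,0,0],
    [-1,25,6.5,0,0,0,0],
    [-1,0,0,0,0,0,0],
    [-1,0,0,0,0,0,0],
  ],
)

```text
t: 25.78
eef_pos: [0.626, 0.1589, 0.0743]
tcp_rot: [0.735, 0.679, -0.001, 0.0]
force: [-0.0, -0.2, -0.4]
grip_width: 0.0199
finger_force: 25.0
```

```bash
python3 - <<'E'
from look import *
look('w7')
E
```

```text
t 25.775 tcp [0.626  0.1589 0.0743] yaw 85.46006870308206
px [  258   100   218   167 21244] c [0.6597 0.181 ] ang 160.98932918242988 ext -0.07291952064319054 0.07969152539613199 wid -0.059889263745924716 0.07481382062767704 ztop 0.02828353240580171
  ends [0.7287 0.1573] [0.5844 0.207 ]
px [290 341  28   9 187] c [0.604 0.063] ang 173.98833807116634 ext -0.01067170637643908 0.008571536587536054 wid -0.0016741233777659117 0.002790629527193843 ztop 0.02327330314693994
  ends [0.6146 0.0618] [0.5955 0.0639]
px [328 341  28   9 190] c [0.6329 0.0606] ang 176.93029634485973 ext -0.008767952000935691 0.01058198419665902 wid -0.002205967140474618 0.002526657415158037 ztop 0.023221654396350745
  ends [0.6417 0.0602] [0.6223 0.0612]
```

View pics/w7.png

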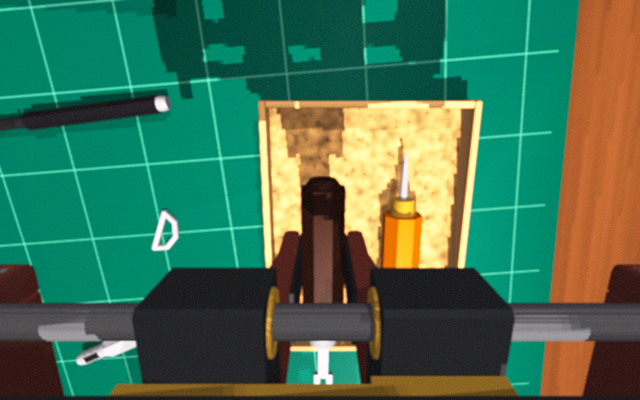

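The awl lies flat at the right (403,235) on the cork. The beveller is held over the left half, clear of both walls.

>>> arm_command(
  rows=[
    [-1,0,0,15,0,0,0],
    [-1,0,0,20,0,0,0],
    [-1,0,0,15,0,0,0],
    [-1,0,0,9,0,0,0],
    [-1,0,0,4,0,0,0],
    [-1,0,0,2,0,0,0],
    [-1,0,0,1,0,0,0],
    [-1,0,0,1,0,0,0],
    [-1,0,0,0,0,0,0],
    [-1,0,0,0,0,0,0],
  ],
)

```text
t: 27.08
eef_pos: [0.6265, 0.1602, 0.0077]
tcp_rot: [0.734, 0.679, 0.0, 0.0]
force: [-0.1, -0.2, -1.3]
grip_width: 0.0196
finger_force: 25.0
```

>>> arm_command(
  rows=[
    [-1,0,0,1.1,0,0,0],
    [-1,0,0,0,0,0,0],
    [-0.5,0,0,0,0,0,0],
    [-0.35,0,0,0,0,0,0],
    [-0.3,0,0,0,0,0,0],
    [-0.3,0,0,-8,0,0,0],
    [-0.3,0,0,-30,0,0,0],
    [0,0,0,-40,0,0,0],
    [0,0,0,-40,0,0,0],
    [0,0,0,-12,0,0,0],
    [0,0,0,0,0,0,0],
  ],
)

```text
t: 28.45
eef_pos: [0.6267, 0.1603, 0.1371]
tcp_rot: [0.734, 0.679, 0.001, 0.0]
force: [-1.3, -0.4, -0.1]
grip_width: 0.0442
finger_force: 0.0
```

>>> arm_command(
  rows=[
    [0.3,-23,-31,0,0,0,0],
    [0.3,-23,-31,0,0,0,0],
    [0.3,-23,-31,0,0,0,0],
    [0.3,-23,-31,0,0,0,0],
    [0.3,0,0,0,0,0,9.3],
    [0.3,0,0,0,0,0,9.3],
    [0.3,0,0,0,0,0,9.3],
    [0.3,0,0,0,0,0,9.3],
    [0.3,0,0,0,0,0,9.3],
    [0.3,0,0,0,0,0,9.3],
    [0.3,0,0,0,0,0,9.3],
    [0.3,0,0,0,0,0,0],
  ],
)

```text
t: 29.95
eef_pos: [0.4947, 0.0778, 0.1351]
tcp_rot: [0.984, 0.179, -0.001, 0.0]
force: [-0.3, 0.0, 0.3]
grip_width: 0.0571
finger_force: 0.0
```

>>> arm_command(
  rows=[
    [0.3,0,0,0,0,0,0],
    [0.3,0,0,0,0,0,0],
  ],
)

```text
t: 30.2
eef_pos: [0.4954, 0.0779, 0.1361]
tcp_rot: [0.984, 0.179, -0.0, 0.0]
force: [-0.6, -0.5, -1.4]
grip_width: 0.0572
finger_force: 0.0
```

```bash
python3 - <<'E'
from look import *
look('w8')
E
```

```text
t 30.2 tcp [0.4954 0.0779 0.1361] yaw 20.613612490750405
px [ 307   63   92   38 1352] c [0.5905 0.0818] ang 101.69889645579215 ext -0.025137592764670747 0.04113312120336149 wid -0.0134780612202813 0.014052425875974092 ztop 0.02325876552690765
  ends [0.5956 0.0572] [0.5821 0.122 ]
px [230 125  32  31 175] c [0.514 0.151] ang 62.59276845867603 ext -0.015664988146137395 0.014365171183593197 wid -0.008383226341341537 0.005580033505760588 ztop 0.005828755357320915
  ends [0.5068 0.1371] [0.5206 0.1637]
px [ 312  131   17  135 2049] c [0.4923 0.0775] ang -159.04297759375834 ext -0.05244980230916551 0.06631961532202023 wid -0.00710329804348316 0.006593522869679527 ztop 0.015370560269675268
  ends [0.5412 0.0963] [0.4303 0.0538]
px [379 195  46  42 547] c [0.4996 0.0031] ang 97.23623600149612 ext -0.02021637447314867 0.0209004119568926 wid -0.018506459294362624 0.019292414879603006 ztop 0.006513795453901541
  ends [ 0.5021 -0.017 ] [0.497  0.0238]
```

>>> arm_command(
  rows=[
    [0.1,-1,-2,20,0,0,0],
    [0.1,0,0,30,0,0,0],
    [0.1,0,0,30,0,0,0],
    [0.1,0,0,25,0,0,0],
    [0.1,0,0,14,0,0,0],
    [0.1,0,0,8,0,0,0],
    [0.1,0,0,4,0,0,0],
    [0.1,0,0,1,0,0,0],
    [0,0,0,0,0,0,0],
    [0,0,0,0,0,0,0],
  ],
)

```text
t: 31.5
eef_pos: [0.4943, 0.0796, 0.0049]
tcp_rot: [0.984, 0.178, 0.0, 0.0]
force: [-0.1, 0.8, -0.0]
grip_width: 0.044
finger_force: 0.0
```

>>> arm_command(
  rows=[
    [-0.2,0,0,1.5,0,0,0],
    [-0.4,0,0,1.2,0,0,0],
    [-0.6,0,0,0,0,0,0],
    [-0.8,0,0,0,0,0,0],
    [-1,0,0,0,0,0,0],
    [-1,0,0,0,0,0,0],
    [-1,0,0,0,0,0,0],
    [-1,0,0,0,0,0,0],
  ],
  newtons=30,
)

```text
t: 32.5
eef_pos: [0.494, 0.0795, 0.0017]
tcp_rot: [0.984, 0.178, -0.0, 0.0]
force: [-0.4, -0.0, -1.1]
grip_width: 0.0134
finger_force: 30.0
```

>>> arm_command(
  rows=[
    [-1,0,0,-8,0,0,0],
    [-1,0,0,-20,0,0,0],
    [-1,0,0,-24,0,0,0],
    [-1,0,0,-20,0,0,-8.8],
    [-1,0,0,0,0,0,-8.8],
    [-1,0,0,0,0,0,-8.8],
    [-1,0,0,0,0,0,-8.8],
    [-1,0,0,0,0,0,-8.9],
    [-1,0,0,0,0,0,-8.9],
    [-1,0,0,0,0,0,-8.9],
    [-1,0,0,0,0,0,0],
  ],
)

```text
t: 33.88
eef_pos: [0.4941, 0.0793, 0.0741]
tcp_rot: [0.753, 0.658, 0.0, 0.0]
force: [-0.1, -0.6, -0.9]
grip_width: 0.0133
finger_force: 30.0
```

>>> arm_command(
  rows=[
    [-1,25,-1,0,0,0,0],
    [-1,42,-1,0,0,0,0],
    [-1,42,-1,0,0,0,0],
    [-1,42,-1,0,0,0,0],
    [-1,42,-1,0,0,0,0],
    [-1,42,-1,0,0,0,0],
    [-1,42,-1,0,0,0,0],
    [-1,28,-0.5,0,0,0,0],
    [-1,18,0,0,0,0,0],
    [-1,0,0,0,0,0,0],
    [-1,0,0,0,0,0,0],
  ],
)

```text
t: 35.25
eef_pos: [0.5296, 0.399, 0.0736]
tcp_rot: [0.753, 0.658, -0.001, 0.001]
force: [0.2, -0.5, -1.2]
grip_width: 0.0135
finger_force: 30.0
```

```bash
python3 - <<'E'
from look import *
look('w9')
E
```

```text
t 35.25 tcp [0.5296 0.399  0.0736] yaw 82.29260781748597
px [  165    81   224   186 22936] c [0.507 0.434] ang -167.41059739900933 ext -0.07814797449414308 0.08469162835167464 wid -0.06916270030660267 0.08991133547657923 ztop 0.02435510868495537
  ends [0.5833 0.4511] [0.4244 0.4156]
```

View pics/w9.png

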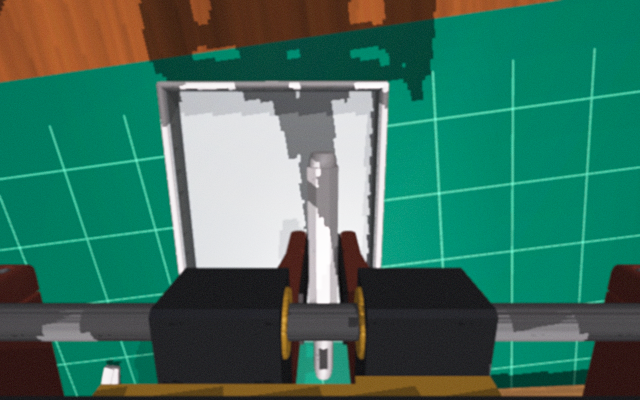

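The punch is level over the grey tray's right half; far rim corners at (158,83) and (389,83).

```bash
python3 - <<'E'
from h import *
w=np.load('w9.npz');o={'eef_pos':w['pos'],'tcp_rot':w['q']};c,M=cam('wrist',o)
P=atz(c,M,[(158,83),(389,83)],.022)[:,:2];x=(P[1]-P[0]);print('len',np.linalg.norm(x));x/=np.linalg.norm(x);y=np.array([-x[1],x[0]])
C=P.mean(0)-.086*y;d=w['pos'][:2]-C;print(C,np.degrees(np.arctan2(y[1],y[0])),'tcp in tray',d@x,d@y)
E
```

```text
len 0.13347104676905636
[0.5012 0.3979] 82.30151889875829 tcp in tray 0.028014122587282055 0.004881733600421092
```

>>> arm_command(
  rows=[
    [-1,0,0,15,0,0,0],
    [-1,0,0,20,0,0,0],
    [-1,0,0,15,0,0,0],
    [-1,0,0,9,0,0,0],
    [-1,0,0,4,0,0,0],
    [-1,0,0,2,0,0,0],
    [-1,0,0,1,0,0,0],
    [-1,0,0,1,0,0,0],
    [-1,0,0,0,0,0,0],
    [-1,0,0,0,0,0,0],
  ],
)

```text
t: 36.55
eef_pos: [0.5294, 0.4007, 0.0069]
tcp_rot: [0.752, 0.659, 0.0, 0.0]
force: [-0.4, 0.4, -1.2]
grip_width: 0.0139
finger_force: 30.0
```

>>> arm_command(
  rows=[
    [-1,0,0,1.2,0,0,0],
    [-1,0,0,0,0,0,0],
    [-0.6,0,0,0,0,0,0],
    [-0.45,0,0,0,0,0,0],
    [-0.4,0,0,0,0,0,0],
    [-0.4,0,0,-8,0,0,0],
    [-0.4,0,0,-30,0,0,0],
    [0,0,0,-40,0,0,0],
    [0,0,0,-40,0,0,0],
    [0,0,0,-12,0,0,0],
    [0,0,0,0,0,0,0],
  ],
)

```text
t: 37.92
eef_pos: [0.5296, 0.4008, 0.1362]
tcp_rot: [0.752, 0.659, 0.001, 0.0]
force: [0.9, -0.1, -0.3]
grip_width: 0.044
finger_force: 0.0
```

>>> arm_command(
  rows=[
    [0.3,-42.5,-5,0,0,0,0],
    [0.3,-42.5,-5,0,0,0,0],
    [0.3,-42.5,-5,0,0,0,0],
    [0.3,-42.5,-5,0,0,0,0],
    [0.3,0,0,0,0,0,10],
    [0.3,0,0,0,0,0,10],
    [0.3,0,0,0,0,0,10],
    [0.3,0,0,0,0,0,10],
    [0.3,0,0,0,0,0,10],
    [0.3,0,0,0,0,0,10],
    [0.3,0,0,0,0,0,10],
    [0.3,0,0,0,0,0,10],
  ],
)

```text
t: 39.42
eef_pos: [0.486, 0.2341, 0.1337]
tcp_rot: [1.0, 0.018, -0.001, 0.001]
force: [0.1, 0.2, -0.5]
grip_width: 0.057
finger_force: 0.0
```

>>> arm_command(
  rows=[
    [0.3,0,0,0,0,0,0],
    [0.3,0,0,0,0,0,0],
    [0.3,0,0,0,0,0,0],
  ],
)

```text
t: 39.8
eef_pos: [0.4868, 0.2347, 0.1352]
tcp_rot: [1.0, 0.022, -0.0, 0.0]
force: [-0.2, 0.3, 0.1]
grip_width: 0.0571
finger_force: 0.0
```

```bash
python3 - <<'E'
from look import *
look('w10')
E
```

```text
t 39.8 tcp [0.4868 0.2347 0.1352] yaw 2.523638484498908
px [403  63  41   8 203] c [0.5886 0.1604] ang 87.62685385895637 ext -0.011404888584504044 0.01596857624967206 wid -0.0022267625253449197 0.0010692106662580911 ztop 0.023553581929535796
  ends [0.5881 0.149 ] [0.5893 0.1763]
px [ 201   97   38  167 2306] c [0.5081 0.3154] ang 177.28978957667428 ext -0.050220305796055326 0.08442654278553345 wid -0.014630111548182672 0.00989594235845591 ztop 0.02486025025635696
  ends [0.5582 0.3131] [0.4237 0.3194]
px [ 314  134   14  134 1569] c [0.4826 0.2346] ang -177.43620950730968 ext -0.05163649108937766 0.06618832278834696 wid -0.005641360483713002 0.005239911655605145 ztop 0.012371081645330684
  ends [0.5342 0.237 ] [0.4165 0.2317]
```

>>> arm_command(
  rows=[
    [0.1,-3.5,-1.5,20,0,0,0],
    [0.1,0,0,30,0,0,0],
    [0.1,0,0,30,0,0,0],
    [0.1,0,0,25,0,0,0],
    [0.1,0,0,14,0,0,0],
    [0.1,0,0,8,0,0,0],
    [0.1,0,0,4,0,0,0],
    [0,0,0,0,0,0,0],
    [0,0,0,0,0,0,0],
  ],
)

```text
t: 40.98
eef_pos: [0.4839, 0.2364, 0.0051]
tcp_rot: [1.0, 0.021, 0.0, -0.0]
force: [0.3, 0.9, 0.1]
grip_width: 0.044
finger_force: 0.0
```

>>> arm_command(
  rows=[
    [-0.2,0,0,1.8,0,0,0],
    [-0.4,0,0,1.8,0,0,0],
    [-0.6,0,0,0,0,0,0],
    [-0.8,0,0,0,0,0,0],
    [-1,0,0,0,0,0,0],
    [-1,0,0,0,0,0,0],
    [-1,0,0,0,0,0,0],
    [-1,0,0,0,0,0,0],
  ],
)

```text
t: 41.98
eef_pos: [0.4834, 0.2361, 0.0009]
tcp_rot: [1.0, 0.021, -0.0, 0.0]
force: [-0.5, 0.1, -0.8]
grip_width: 0.0104
finger_force: 30.0
```

>>> arm_command(
  rows=[
    [-1,0,0,-8,0,0,0],
    [-1,0,0,-20,0,0,0],
    [-1,0,0,-24,0,0,0],
    [-1,0,0,-20,0,0,-10],
    [-1,0,0,0,0,0,-10],
    [-1,0,0,0,0,0,-10],
    [-1,0,0,0,0,0,-10],
    [-1,0,0,0,0,0,-10],
    [-1,0,0,0,0,0,-10],
    [-1,0,0,0,0,0,-10],
    [-1,0,0,0,0,0,-10],
    [-1,0,0,0,0,0,0],
  ],
)

```text
t: 43.48
eef_pos: [0.4836, 0.2359, 0.0733]
tcp_rot: [0.753, 0.658, 0.0, -0.0]
force: [0.8, 0.4, -0.4]
grip_width: 0.0105
finger_force: 30.0
```

>>> arm_command(
  rows=[
    [-1,20,-4,0,0,0,0],
    [-1,38,-7,0,0,0,0],
    [-1,40,-8,0,0,0,0],
    [-1,38,-7,0,0,0,0],
    [-1,22,-4,0,0,0,0],
    [-1,13,-3,0,0,0,0],
    [-1,0,0,0,0,0,0],
    [-1,0,0,0,0,0,0],
  ],
)

```text
t: 44.48
eef_pos: [0.4739, 0.4085, 0.0728]
tcp_rot: [0.753, 0.658, -0.0, 0.001]
force: [-0.1, -0.2, -0.3]
grip_width: 0.0101
finger_force: 30.0
```

```bash
python3 - <<'E'
from look import *
look('w11')
E
```

```text
t 44.475 tcp [0.4739 0.4085 0.0728] yaw 82.306080061921
px [  254    84   226   187 25626] c [0.508  0.4329] ang 159.12324542797063 ext -0.07391113795879016 0.07908791249008457 wid -0.06379346813950701 0.08412174880516399 ztop 0.024320342303102024
  ends [0.577  0.4065] [0.4341 0.4611]
```

View pics/w11.png

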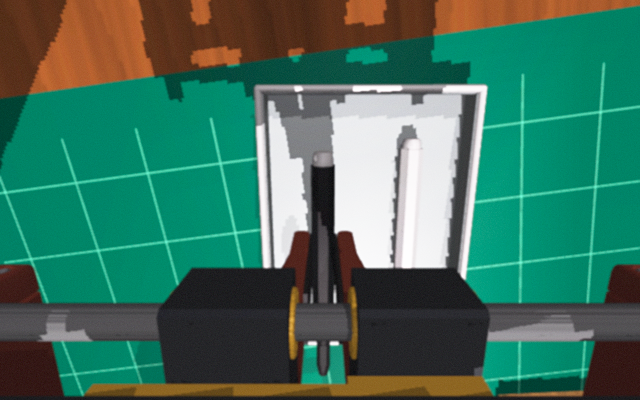

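The large punch lies flat on the right (410,205), and the small punch is over the left half, parallel and clear.

>>> arm_command(
  rows=[
    [-1,0,0,15,0,0,0],
    [-1,0,0,20,0,0,0],
    [-1,0,0,15,0,0,0],
    [-1,0,0,9,0,0,0],
    [-1,0,0,4,0,0,0],
    [-1,0,0,2,0,0,0],
    [-1,0,0,1,0,0,0],
    [-1,0,0,1,0,0,0],
    [-1,0,0,0,0,0,0],
    [-1,0,0,0,0,0,0],
  ],
)

```text
t: 45.78
eef_pos: [0.4734, 0.4101, 0.0061]
tcp_rot: [0.752, 0.659, 0.0, 0.0]
force: [-0.1, -0.5, 0.5]
grip_width: 0.0106
finger_force: 30.0
```

>>> arm_command(
  rows=[
    [-1,0,0,1.2,0,0,0],
    [-1,0,0,0,0,0,0],
    [-0.65,0,0,0,0,0,0],
    [-0.5,0,0,0,0,0,0],
    [-0.45,0,0,0,0,0,0],
    [-0.45,0,0,-8,0,0,0],
    [-0.45,0,0,-30,0,0,0],
    [0,0,0,-40,0,0,0],
    [0,0,0,-40,0,0,0],
    [0,0,0,-40,0,0,0],
    [0,-50,-20,-30,0,0,0],
    [0,-50,-20,0,0,0,0],
  ],
)

```text
t: 47.28
eef_pos: [0.4206, 0.3166, 0.1954]
tcp_rot: [0.752, 0.659, 0.002, 0.0]
force: [0.6, -0.0, 1.0]
grip_width: 0.0437
finger_force: 0.0
```

>>> arm_command(
  rows=[
    [0,-50,-30,0,0,0,0],
    [0,-50,-30,0,0,0,0],
    [0,0,-30,0,0,0,0],
    [0,0,0,0,0,0,0],
    [0,0,0,0,0,0,0],
  ],
)

```text
t: 47.9
eef_pos: [0.3189, 0.2294, 0.1933]
tcp_rot: [0.752, 0.659, 0.001, 0.0]
force: [0.6, 0.2, 0.0]
grip_width: 0.0439
finger_force: 0.0
```

```bash
python3 - <<'E'
from h import *
o=env.get_obs();print(o['t'],o['eef_pos'])
p,d=env.snapshot('top');np.savez('top1.npz',p=p,d=d)
crop(p,105,130,300,145,2.6,'pics/top1c.png')
c,M=cam('top');v,u=np.mgrid[:400,:640];X=np.stack([(u-c['cx'])/c['fx']*d,-(v-c['cy'])/c['fy']*d,-d],-1)@M[:3,:3].T+M[:3,3]
for n,C,a in [('steel',(.498,.3976),82.4),('wood',(.6488,.1419),85.7),('blue',(.661,-.1345),90.7)]:
    a=np.radians(a);e=np.array([[np.sin(a),-np.cos(a)],[np.cos(a),np.sin(a)]]);T=(X[...,:2]-C)@e.T
    m=(np.abs(T[...,0])<.055)&(np.abs(T[...,1])<.075);f=np.median(X[...,2][m&(X[...,2]<.008)]) if n!='blue' else .001
    k=m&(X[...,2]>f+.005)
    nn,l,s,_=cv2.connectedComponentsWithStats(k.astype(np.uint8))
    for i in range(1,nn):
        if s[i,4]>25:
            q=T[l==i];z=X[...,2][l==i];print(n,s[i,4],'mean',q.mean(0),'min',q.min(0),'max',q.max(0),'z',np.percentile(z,[5,50,95]),'floor',f)
            A=np.c_[q,np.ones(len(q))];g=np.linalg.lstsq(A,z,rcond=None)[0];print('   slope',g[:2])
E
```

```text
47.9 [0.3189 0.2294 0.1933]
steel 256 mean [0.0296 0.    ] min [ 0.0228 -0.0602] max [0.0371 0.0573] z [0.0112 0.0156 0.0194] floor 0.0031280635992770867
   slope [0.0599 0.0121]
steel 202 mean [-0.0269  0.0037] min [-0.0323 -0.0575] max [-0.0212  0.0603] z [0.0093 0.0127 0.0158] floor 0.0031280635992770867
   slope [-0.0155  0.0097]
wood 331 mean [ 0.0249 -0.0148] min [ 0.0141 -0.0578] max [0.0384 0.0521] z [0.0158 0.0243 0.029 ] floor 0.0031259268524682082
   slope [ 0.1309 -0.0288]
wood 283 mean [-0.0265  0.0069] min [-0.0352 -0.0589] max [-0.0164  0.055 ] z [0.0138 0.0209 0.0254] floor 0.0031259268524682082
   slope [0.176  0.0607]
blue 1527 mean [-0.0009 -0.0009] min [-0.0408 -0.0729] max [0.0441 0.0659] z [0.0081 0.0115 0.0396] floor 0.001
   slope [-0.001   0.0013]
```

View pics/top1c.png

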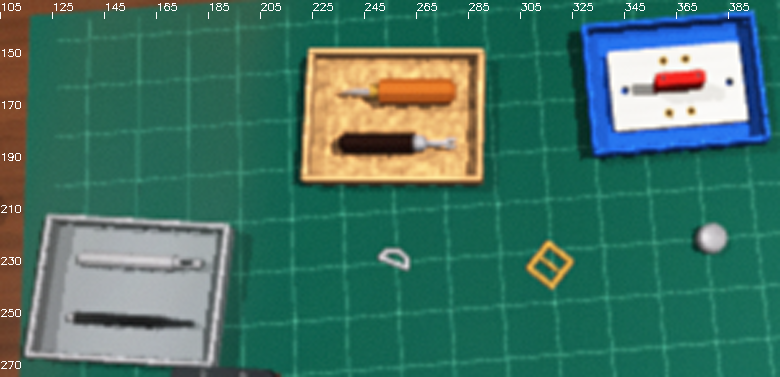

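The top view shows all five items lying flat and separate in the right trays: punches at (160,231) and (155,254), awl (255,164), beveller (255,184), plate (365,160). The arm is clear of everything.

```bash
python3 -c "
from cell import env
print(env.sign_off())"
```

```text
the job is handed in; nothing more can be done
None
```

I put both punches in the metal tray, the awl and beveller in the cork-lined tray, and the plate in the middle of the blue tray. A last top view showed everything flat and apart. I handed the job in at about 48 s, and it returned no verdict.

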